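Put the mixed-up punches back at their own dies

TASK

The four punches are all standing in the pockets of the wrong die blocks. Exchange them so that each punch stands upright, fully down in the pocket of the die block whose opening has its shape and size. There is one free pocket, in the plain block, for parking a punch on the way; never let a punch fall over or come down on the bench itself, and leave the oil bottle where it stands.

Things in the scene. Friction and masses are not known exactly. Their poses are not given: they have to be found in the camera images.
- big_round_punch: Loose steel punch, standing upright: a dark round foot 50 mm in diameter and 10 mm high, and on it a round column 42 mm in diameter, bright, 60 mm high (70 mm in all; grip it by the column). 0.15 to 0.9 kg. Origin: centre of the foot's underside; z up along the column.
- square_punch: Loose steel punch, standing upright: a dark round foot 50 mm in diameter and 10 mm high, and on it a square column 28 x 28 mm, its faces square to the punch's x and y axes, bright, 60 mm high (70 mm in all; grip it by the column). 0.15 to 0.9 kg. Origin: centre of the foot's underside; z up along the column.
- small_round_punch: Loose steel punch, standing upright: a dark round foot 50 mm in diameter and 10 mm high, and on it a thin round column 14 mm in diameter, bright, 60 mm high (70 mm in all; grip it by the column). 0.15 to 0.9 kg. Origin: centre of the foot's underside; z up along the column.
- oblong_punch: Loose steel punch, standing upright: a dark round foot 50 mm in diameter and 10 mm high, and on it an oblong column 46 mm along the punch's x axis and 16 mm along its y axis, bright, 60 mm high (70 mm in all; grip it by the column). 0.15 to 0.9 kg. Origin: centre of the foot's underside; z up along the column.
- big_round_die: Steel block fixed to the bench, 132 x 84 x 20 mm (x -42 to +90). Round storage pocket, 70 mm in diameter, 5 mm deep, floor 15 mm above the bench, takes any punch's foot with 10 mm to spare. 62 mm from its centre along +x, the die opening, 5 mm deep, dark floor: round, 43 mm in diameter. Origin: under the pocket's centre, at bench height.
- square_die: Steel block fixed to the bench, 132 x 84 x 20 mm (x -42 to +90). Round storage pocket, 70 mm in diameter, 5 mm deep, floor 15 mm above the bench, takes any punch's foot with 10 mm to spare. 62 mm from its centre along +x, the die opening, 5 mm deep, dark floor: square, 29 x 29 mm. Origin: under the pocket's centre, at bench height.
- small_round_die: Steel block fixed to the bench, 132 x 84 x 20 mm (x -42 to +90). Round storage pocket, 70 mm in diameter, 5 mm deep, floor 15 mm above the bench, takes any punch's foot with 10 mm to spare. 62 mm from its centre along +x, the die opening, 5 mm deep, dark floor: round, 15 mm in diameter. Origin: under the pocket's centre, at bench height.
- oblong_die: Steel block fixed to the bench, 132 x 84 x 20 mm (x -42 to +90). Round storage pocket, 70 mm in diameter, 5 mm deep, floor 15 mm above the bench, takes any punch's foot with 10 mm to spare. 62 mm from its centre along +x, the die opening, 5 mm deep, dark floor: oblong, 17 mm along x and 47 mm along y. Origin: under the pocket's centre, at bench height.
- spare_block: Plain steel block fixed to the bench, 84 x 84 x 20 mm, with the same round pocket (70 mm in diameter, 5 mm deep, floor 15 mm above the bench) and no die opening; empty at the start. Origin: under the pocket's centre, at bench height.
- oil_bottle: Bystander: loose yellow oil bottle with a red cap, 54 mm in diameter, 140 mm high, standing near the left edge of the work. Origin: centre of its underside.
Things that resemble listed ones, but are neither listed nor needed, are in the scene too. Leave any blue or purple look-alike of the square_punch alone. Leave any red or turquoise look-alike of the oblong_punch alone.

How it is judged:
By the outcome, as a careful person would: the job done as asked, in the order asked, and still so for the second after the job is handed in, with the robot touching nothing.
It also fails if it takes over 120 s, if anything falls off the work surface, if the arm or the gripper's body presses on something with over 40 N, if the wrist force passes 120 N, or if a joint passes its speed limit or range.

ROBOT

A 6-joint arm with a two-finger parallel gripper is mounted at the origin on the work surface. World frame = base frame: x ahead of the robot, y to its left, z up, the work surface at z = 0. Lengths are in m, angles in rad, forces in N, time in s.
With the tool pointing down it reaches from about 0.325 to 0.85 m from the base axis. Payload 4.4 kg.
Tool frame: the origin (TCP) lies between the finger pads; the fingertips stand 17 mm ahead of it and the grasp point (between the pads) lies 2 mm behind it (robot.tcp_to_tips is the distance from the TCP to the fingertips, in m); z points along the fingers, x is the direction in which the jaws open and shut, and the axes are right-handed (so a half turn about z gives the same grasp; the last joint's range is limited). The gripper opens to 94 mm and grips with 3 to 60 N. Pads are 16 mm wide; open, the fingers measure 119 mm over their backs; the gripper's body (75 mm by 177 mm) begins 78 mm behind the grasp point.
Start: joints at [1.159, 0.207, 1.542, -0, 1.393, -0.15], TCP at [0.148, 0.556, 0.222] pointing down, gripper open.
Joint ranges: [-2.73, 2.73], [-0.86, 2.22], [0.23, 2.46], [-1.11, 4.25], [0.08, 2.63], [-2.82, 2.82]. Speed limits (rad/s): [2.79, 2.79, 3.14, 3.14, 3.14, 3.14].

INTERFACE

Orientations are given as a unit quaternion [w, x, y, z].
In Python, from rig import robot gives the robot as it stands. The module is installed in compiled form; this text tells all that it offers. Calls block until the motion is done:
- robot.move_ptp(position, orientation): joint-space move of the TCP to a pose.
- robot.move_l(position, frame=None, velocity=0.15): straight line of the TCP; frame=None keeps the orientation; velocity is the mean speed in m/s.
- robot.move_j(angles): joint-space move.
- robot.gripper_to(opening, newtons=None): opening from 0.0 (shut) to 1.0 (fully open); newtons is the grip in N (None keeps the last); returns when the fingers have stopped.
- robot.pause(seconds).
- robot.ik(position, orientation): joint angles nearest the present ones, or None.
- robot.state(): the state.
- robot.snapshot(name): name is "scene" or "top"; returns a dict with "color" (420x560x3 uint8, red, green, blue), "range_z" (420x560 float32, m along the optical axis (not along the pixel's ray), 0 where there is no reading), "vertical_fov" (degrees; the focal length in pixels is half the picture's height over the tangent of half this angle, whatever the lens; pixels are square), "cx", "cy" (the principal point, pixels), "origin" and "rotation" of the camera in the world. Camera axes: x right, y up, looking along -z (the intrinsics and any distortion apply to the point x, -y, -z); pixel columns grow to the right and rows downward; lengths in m; the calibration is good to about 2 mm. A picture is of the moment at which its call begins.
A pose or a line that the arm cannot do raises robot.Unreachable and nothing moves.
- robot.close_job(): hands the job in, once; it reports no verdict.
The state is a dict: "clock": time; "q": joint angles; "qd": joint speeds; "effort": joint torques, N m; "tcp_pos": TCP position; "tcp_rot": TCP orientation; "wrist_force": force on the tool from outside, world axes, zero at the start; "ft_torque": the same for the moment, N m; "width": opening from 0.0 (shut) to 1.0 (fully open).
Only numpy, scipy, OpenCV 4.12 (cv2) and the standard library are available. Lean on these libraries where they do the work, as an engineer would, in place of code of your own. Each camera call takes 0.05 s, during which the arm holds its last target.

## Working session

There is one attempt and no reset: what is moved stays moved. The work goes in short steps, each a Python script; the robot and the scene stay as the last script left them, time stands still between calls to the robot, and variables do not carry over. Pictures are saved under pics/ and viewed, and the job is handed in when it is done.

```bash
mkdir -p pics; ls; python3 - <<'E'
from rig import robot
import cv2,numpy as np,pickle
for n in("scene","top"):
    s=robot.snapshot(n); pickle.dump(s,open(f"pics/{n}0.pkl","wb"))
    cv2.imwrite(f"pics/{n}0.png",s["color"][:,:,::-1])
    print({k:v for k,v in s.items() if k not in("color","range_z")}, (s["range_z"]>0).mean())
st=robot.state();print(st["clock"],st["tcp_rot"],st["wrist_force"])
E
```

```text
pics
{'vertical_fov': 53.58497462369723, 'cx': 275.9090012542792, 'cy': 205.06100761185897, 'origin': array([1.19445524, 0.18621454, 0.5939153 ]), 'rotation': array([0.57026688, 0.27415976, 0.32587741, 0.70245002])} 0.9958588435374149
{'vertical_fov': 51.910889648508444, 'cx': 274.30248067783975, 'cy': 206.42542750097547, 'origin': array([0.50081761, 0.06164403, 0.9101374 ]), 'rotation': array([-0.69548818, -0.03973644,  0.02435663,  0.71702438])} 0.9958715986394557
0.1 [ 4.99404645e-04  7.93045410e-01  6.09161670e-01 -8.87959497e-04] [-0.10543512  0.99956478  0.37361261]
```

View pics/top0.png

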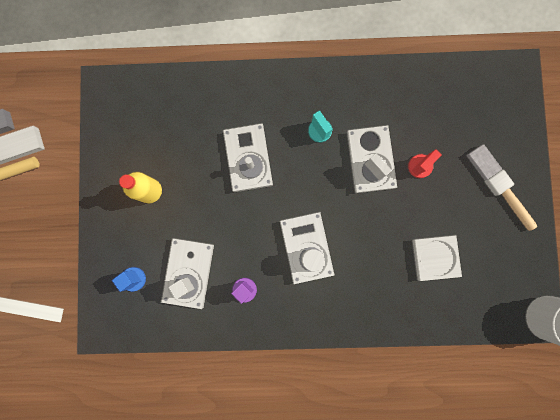

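View pics/scene0.png

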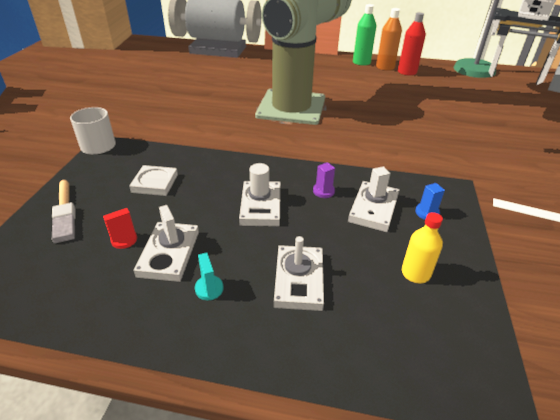

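The top view shows each die with its punch:
- Square die at about (247,158) holds the small round punch.
- Big-round die at about (372,160) holds the oblong punch.
- Oblong die at about (307,248) holds the big round punch.
- Small-round die at about (188,273) holds the square punch.
- The spare block at (437,258) is empty.

Look-alikes to leave alone are blue (130,280), purple (244,290), turquoise (320,127) and red (422,165). The bottle is at (142,187). Next I'll check the camera geometry and measure.

```bash
cat > h.py <<'E'
import numpy as np,cv2,pickle
from scipy.spatial.transform import Rotation as R
def cam(s):
    f=s["color"].shape[0]/2/np.tan(np.radians(s["vertical_fov"])/2)
    w,x,y,z=s["rotation"]; return f,R.from_quat([x,y,z,w]).as_matrix(),s["origin"]
def ray(s,u,v):
    f,M,o=cam(s); u=np.asarray(u,float);v=np.asarray(v,float)
    d=np.stack([(u-s["cx"])/f,-(v-s["cy"])/f,-np.ones_like(u)],-1)
    return o,d@M.T
def onz(s,u,v,z):
    o,d=ray(s,u,v); return o+d*((z-o[2])/d[...,2])[...,None]
def cloud(s):
    v,u=np.mgrid[:420,:560]; o,d=ray(s,u,v); return o+d*s["range_z"][...,None]
def proj(s,P):
    f,M,o=cam(s); c=(np.asarray(P)-o)@M
    return np.stack([s["cx"]-f*c[...,0]/c[...,2], s["cy"]+f*c[...,1]/c[...,2]],-1)
E
python3 - <<'E'
from h import *
for n in("scene","top"):
    s=pickle.load(open(f"pics/{n}0.pkl","rb"));P=cloud(s);c=s["color"].astype(int)
    print(n,cam(s)[0])
    m=(c.max(2)<60)&(c.max(2)>20)
    for r in range(70,400,55):
        print(r,[ (round(float(np.median(P[r-8:r+9,q-8:q+9,2][m[r-8:r+9,q-8:q+9]])*1e3),1) if m[r-8:r+9,q-8:q+9].sum()>150 else None) for q in range(60,560,60)])
    # enlarged views
for n,bx in(("top",(140,100,480,320)),("scene",(100,140,460,320))):
    s=pickle.load(open(f"pics/{n}0.pkl","rb"));x0,y0,x1,y1=bx
    im=cv2.resize(s["color"][y0:y1,x0:x1,::-1],None,fx=2.2,fy=2.2,interpolation=cv2.INTER_CUBIC);cv2.imwrite(f"pics/{n}0_crop.png",im);print(im.shape)
E
```

```text
scene 415.8648226718608
70 [None, None, None, None, None, None, None, None, None]
125 [None, None, None, None, None, None, None, None, None]
180 [None, None, None, None, None, None, None, None, None]
235 [None, None, None, None, None, None, None, None, None]
290 [None, None, None, -0.6, None, None, None, None, None]
345 [None, None, None, None, None, None, None, None, None]
top 431.4149525583867
70 [None, None, None, None, None, None, None, None, None]
125 [None, None, None, None, 0.5, None, None, None, None]
180 [None, None, None, None, None, None, None, None, None]
235 [None, None, None, None, None, None, None, None, None]
290 [None, None, None, None, None, None, None, None, None]
345 [None, None, None, None, None, None, None, None, None]
(484, 748, 3)
(396, 792, 3)
```

View pics/top0_crop.png

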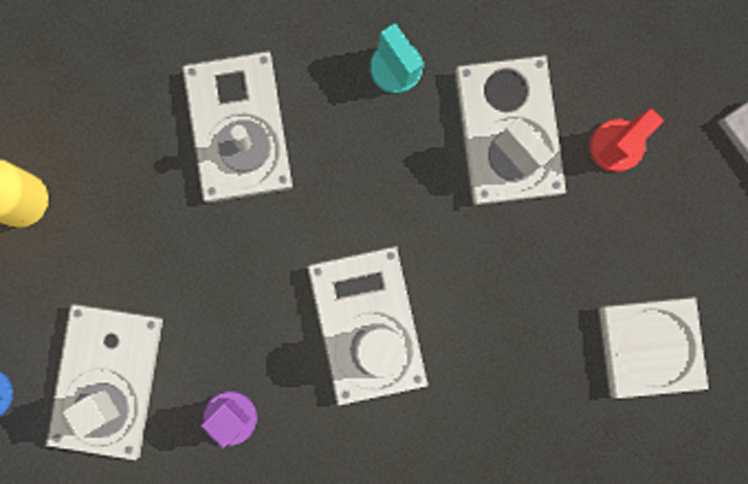

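View pics/scene0_crop.png

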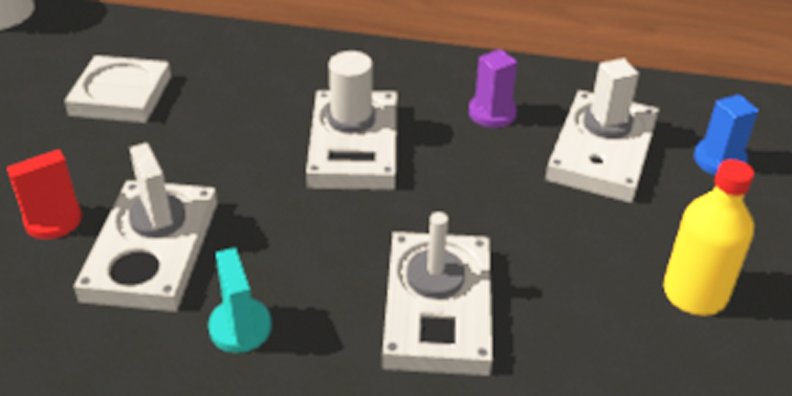

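```bash
cat > meas.py <<'E'
from h import *
def measure(ss,verbose=True):
    out={}
    for n,s in ss.items():
        P=cloud(s);c=s["color"];hsv=cv2.cvtColor(c,cv2.COLOR_RGB2HSV)
        X,Y,Z=P[...,0],P[...,1],P[...,2]
        ws=(X>0.25)&(X<0.8)&(abs(Y)<0.6)&(s["range_z"]>0)
        res={"blk":[],"col":[]}
        for k,lo,hi in(("blk",.017,.024),("col",.079,.092)):
            bright=(hsv[...,1]<60)&(hsv[...,2]>(60))
            m=(ws&bright&(Z>lo)&(Z<hi)).astype(np.uint8)
            nn,l,st,_=cv2.connectedComponentsWithStats(m,connectivity=8)
            for i in range(1,nn):
                if st[i,4]<(150 if k=="blk" else 12):continue
                q=l==i; p=P[q]
                xy=(p[:,:2]*1e3).astype(np.float32); (cx,cy),(w,h),a=cv2.minAreaRect(xy)
                v,u=np.where(q)
                res[k].append(dict(n=int(st[i,4]),px=(round(u.mean()),round(v.mean())),c=(round(cx,1),round(cy,1)),mean=np.round(xy.mean(0),1).tolist(),wh=(round(w,1),round(h,1)),a=round(a,1),z=round(float(np.median(p[:,2]))*1e3,1)))
        out[n]=res
        if verbose:
            for k in res:
                for d in res[k]: print(n,k,d)
    return out
if __name__=="__main__":
    ss={n:pickle.load(open(f"pics/{n}0.pkl","rb")) for n in("top","scene")}
    for n,s in ss.items():
        P=cloud(s);c=s["color"].astype(int)
        m=(c.max(2)<75)&(abs(P[...,2])<.02)&(P[...,0]<.8)
        A=np.c_[P[m][:,:2],np.ones(m.sum())];k,_,_,_=np.linalg.lstsq(A,P[m][:,2],rcond=None);print(n,m.sum(),"mat plane",k,np.std(P[m][:,2]-A@k))
    measure(ss)
E
python3 meas.py
```

```text
top 46721 mat plane [ 0.0002801  -0.00051563  0.00072149] 0.0017357466622532148
scene 61313 mat plane [ 0.00183057  0.00136833 -0.00206126] 0.0016822494116654773
top blk {'n': 1427, 'px': (247, 152), 'c': (688.2, 132.8), 'mean': [697.7000122070312, 134.0], 'wh': (132.8, 84.2), 'a': 7.5, 'z': 20.0}
top blk {'n': 200, 'px': (33, 139), 'c': (744.6, 590.6), 'mean': [741.7000122070312, 590.5999755859375], 'wh': (54.9, 23.2), 'a': 6.6, 'z': 19.7}
top blk {'n': 1355, 'px': (372, 155), 'c': (676.4, -127.1), 'mean': [682.5999755859375, -126.19999694824219], 'wh': (132.9, 85.0), 'a': 5.1, 'z': 20.0}
top blk {'n': 750, 'px': (493, 171), 'c': (645.2, -370.8), 'mean': [640.7000122070312, -373.20001220703125], 'wh': (103.5, 42.8), 'a': 31.5, 'z': 19.1}
top blk {'n': 1520, 'px': (306, 243), 'c': (495.3, 15.5), 'mean': [505.1000061035156, 17.200000762939453], 'wh': (132.1, 84.1), 'a': 10.5, 'z': 20.0}
top blk {'n': 798, 'px': (438, 258), 'c': (466.7, -249.7), 'mean': [466.3999938964844, -250.0], 'wh': (84.2, 85.3), 'a': 3.9, 'z': 20.1}
top blk {'n': 1647, 'px': (188, 268), 'c': (450.3, 263.8), 'mean
[... 1581 characters left out ...]
9, 117), 'c': (344.5, -469.4), 'mean': [345.5, -467.29998779296875], 'wh': (91.6, 89.4), 'a': 61.9, 'z': 83.8}
scene col {'n': 191, 'px': (258, 169), 'c': (476.5, 8.9), 'mean': [477.6000061035156, 9.100000381469727], 'wh': (40.4, 41.5), 'a': 59.7, 'z': 82.8}
scene col {'n': 124, 'px': (380, 172), 'c': (428.5, 266.3), 'mean': [429.70001220703125, 266.70001220703125], 'wh': (29.5, 30.2), 'a': 31.3, 'z': 83.0}
scene col {'n': 155, 'px': (166, 214), 'c': (655.7, -127.3), 'mean': [656.9000244140625, -126.5], 'wh': (49.4, 15.8), 'a': 39.2, 'z': 82.8}
scene col {'n': 48, 'px': (299, 240), 'c': (672.8, 127.6), 'mean': [672.7999877929688, 127.80000305175781], 'wh': (13.9, 12.4), 'a': 10.8, 'z': 83.2}
```

Both views agree within about 2–4 mm: blocks at z≈19 mm (spec 20) and column tops at 83–85 mm (spec 85). Footprints match too, at 132×84 mm for the blocks and 45×16 and 28×29 mm for the columns. The grey columns standing in the dies are the real punches, and all the look-alikes are coloured and stand on the bench. I'll start with small_round → spare.

```bash
cat > act.py <<'E'
from rig import robot
from h import *
OFF=np.array([1.5,.5])  # mean of the two views relative to top
POCK={k:(np.array(v)+OFF)/1e3 for k,v in dict(square=(664.4,129.7),big=(652.5,-129.2),oblong=(471.7,11.1),small=(426.7,268.1),spare=(466.7,-249.7)).items()}
HI=.175; ZG=.058
def quat(th):
    return np.array([0,np.cos(th/2),np.sin(th/2),0])
def best(xy,th):
    # jaw direction th or th+pi, whichever keeps the last joint mid-range
    c=[]
    for t in (th,th+np.pi,th-np.pi):
        q=robot.ik([*xy,HI],quat(t))
        if q is not None:c.append((abs(q[5]),t))
    return min(c)[1]
def rep(t):
    s=robot.state();print(t,"clk %.1f"%s["clock"],"tcp",np.round(s["tcp_pos"],4),"w mm %.1f"%(s["width"]*94),"F",np.round(s["wrist_force"],1),"q6 %.2f"%s["q"][5])
def pick(xy,th,opening,first=False):
    th=best(xy,th)
    robot.gripper_to(opening/94)
    robot.move_ptp([*xy,HI+.02],quat(th))
    robot.move_l([*xy,ZG],velocity=.12)
    rep("at")
    robot.gripper_to(0,45); rep("gripped")
    robot.move_l([*xy,ZG+.012],velocity=.05)
    robot.move_l([*xy,HI],velocity=.15); rep("lifted")
    return th
def place(xy,th,opening):
    th=best(xy,th)
    robot.move_ptp([*xy,HI],quat(th))
    robot.move_l([*xy,ZG+.010],velocity=.15)
    robot.move_l([*xy,ZG+.0007],velocity=.03); rep("down")
    robot.gripper_to(opening/94); rep("open")
    robot.move_l([*xy,HI+.02],velocity=.15)
def snap(tag):
    for n in("top","scene"):
        s=robot.snapshot(n); pickle.dump(s,open(f"pics/{n}{tag}.pkl","wb"))
        cv2.imwrite(f"pics/{n}{tag}.png",s["color"][:,:,::-1])
E
python3 - <<'E'
from act import *
p=(np.array([668.1,126.8])+OFF)/1e3
pick(p,np.arctan2(p[1],p[0]),55)
snap("1")
E
```

```text
at clk 4.6 tcp [0.6706 0.1274 0.0593] w mm 55.2 F [-0.2  0.3  1.2] q6 -0.13
gripped clk 5.3 tcp [0.6697 0.1273 0.058 ] w mm 13.4 F [-0.4  0.1  0.2] q6 -0.13
lifted clk 6.5 tcp [0.6687 0.1272 0.1736] w mm 13.1 F [-0.3  0.5 -4. ] q6 -0.13
```

View pics/scene1.png

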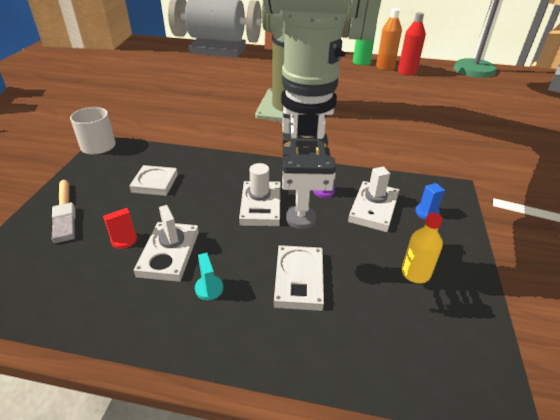

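The scene view shows the small round punch hanging upright at (302,215), clear of its empty pocket. I'll continue with the placing.

```bash
python3 - <<'E'
from act import *
p=POCK["spare"]
place(p,np.arctan2(p[1],p[0]),50)
p=(np.array([424.5,265.5])+OFF)/1e3
th=pick(p,np.radians(31),65)
snap("2")
E
```

```text
down clk 9.5 tcp [ 0.468  -0.2491  0.0586] w mm 13.1 F [-0.5  0.1 -2.6] q6 -0.16
open clk 10.3 tcp [ 0.4682 -0.2492  0.0587] w mm 50.0 F [-0.2 -0.3 -0.1] q6 -0.16
at clk 14.9 tcp [0.4268 0.2663 0.0588] w mm 65.0 F [ 0.1 -0.1 -0.7] q6 -0.16
gripped clk 15.6 tcp [0.426  0.266  0.0581] w mm 28.0 F [-1.2  0.5  0.8] q6 -0.16
lifted clk 16.9 tcp [0.4251 0.2656 0.1738] w mm 27.5 F [-0.6 -0.3 -4.9] q6 -0.16
```

View pics/scene2.png

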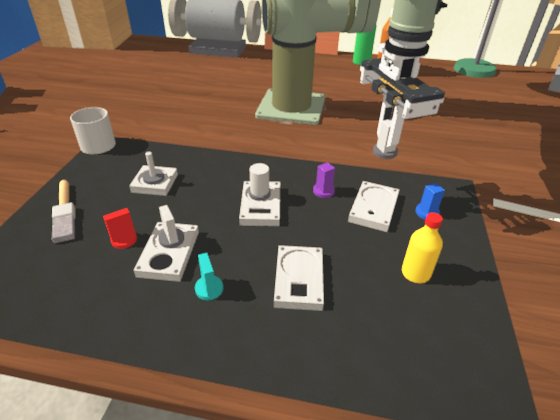

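The small punch stands in the spare block at (152,170), and the square punch hangs upright at (385,145). Next: square → square die, then small → small die.

```bash
python3 - <<'E'
from act import *
place(POCK["square"],np.radians(31),60)
p=POCK["spare"]
pick(p,np.arctan2(p[1],p[0]),50)
p=POCK["small"]
place(p,np.arctan2(p[1],p[0]),50)
robot.move_ptp([.45,.1,.25],quat(best((.45,.1),0.2)))
snap("3")
import meas
meas.measure({n:pickle.load(open(f"pics/{n}3.pkl","rb")) for n in("top","scene")})
E
```

```text
down clk 19.4 tcp [0.6658 0.1301 0.0586] w mm 27.5 F [-0.6 -0.5 -4.4] q6 -0.48
open clk 20.0 tcp [0.6659 0.1302 0.0587] w mm 60.0 F [-0.2 -0.4  0.2] q6 -0.48
at clk 24.4 tcp [ 0.4689 -0.2497  0.0589] w mm 49.9 F [-0.5 -0.3 -0.8] q6 -0.16
gripped clk 25.0 tcp [ 0.4682 -0.2492  0.0581] w mm 13.4 F [ 0.1 -0.7  1.3] q6 -0.16
lifted clk 26.3 tcp [ 0.4674 -0.2486  0.1738] w mm 13.4 F [ 0.1 -0.8 -2.6] q6 -0.16
down clk 29.5 tcp [0.428  0.2686 0.0586] w mm 13.2 F [-0.3  0.7 -2.9] q6 -0.17
open clk 30.2 tcp [0.4282 0.2686 0.0587] w mm 50.2 F [ 0.2 -0.1 -0.6] q6 -0.17
top blk {'n': 1442, 'px': (247, 152), 'c': (688.5, 132.8), 'mean': [697.7000122070312, 134.1999969482422], 'wh': (133.5, 84.2), 'a': 7.7, 'z': 19.9}
top blk {'n': 195, 'px': (33, 139), 'c': (744.5, 592.9), 'mean': [741.7000122070312, 590.5], 'wh': (50.6, 26.0), 'a': 12.8, 'z': 20.0}
top blk {'n': 1371, 'px': (372, 155), 'c': (676.2, -126.9), 'mean': [682.4000244140625, -126.5999984741211], 'wh': (132.6, 84.8), 'a': 5.0, 'z': 20.0}
top blk {'n': 753, 'px': (493, 171), 'c': (645.6, -370.6), 'mean': [640.4000244140625, -373.10000610
[... 1973 characters left out ...]
: (344.0, -469.2), 'mean': [344.3999938964844, -467.3999938964844], 'wh': (92.7, 87.6), 'a': 49.1, 'z': 83.8}
scene col {'n': 196, 'px': (258, 170), 'c': (476.2, 8.5), 'mean': [477.79998779296875, 9.199999809265137], 'wh': (42.0, 40.2), 'a': 25.5, 'z': 82.7}
scene col {'n': 28, 'px': (381, 173), 'c': (431.8, 268.2), 'mean': [432.20001220703125, 268.5], 'wh': (13.1, 10.7), 'a': 72.4, 'z': 82.7}
scene col {'n': 157, 'px': (166, 214), 'c': (655.4, -127.7), 'mean': [657.4000244140625, -126.19999694824219], 'wh': (47.2, 15.9), 'a': 39.3, 'z': 83.1}
scene col {'n': 209, 'px': (301, 239), 'c': (667.5, 131.0), 'mean': [669.0999755859375, 131.60000610351562], 'wh': (30.4, 28.2), 'a': 30.2, 'z': 83.1}
```

View pics/scene3.png

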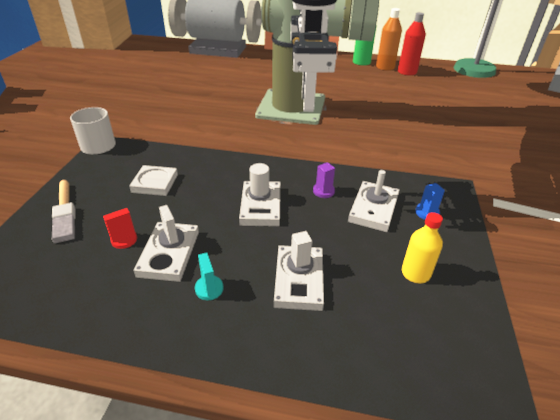

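The square punch now stands in the square die at (300,250) and the small one in the small die at (378,185), both at the correct top height. Now the second pair.

```bash
python3 - <<'E'
from act import *
p=(np.array([472.8,7.4])+OFF)/1e3
pick(p,0.3,75)
p=POCK["spare"]; place(p,np.arctan2(p[1],p[0]),75)
p=(np.array([651.5,-128.4])+OFF)/1e3
pick(p,np.radians(129.8),55)
snap("4")
E
```

```text
at clk 34.5 tcp [0.4751 0.0078 0.0588] w mm 75.2 F [-1.2  0.6 -0.2] q6 -0.47
gripped clk 35.1 tcp [0.4737 0.0077 0.0581] w mm 41.5 F [-2.9 -2.   4.6] q6 -0.47
lifted clk 36.4 tcp [0.4732 0.0081 0.1738] w mm 41.4 F [ 0.2 -0.8 -7.2] q6 -0.47
down clk 38.7 tcp [ 0.468  -0.2491  0.0585] w mm 41.6 F [-0.2 -0.2 -6.6] q6 -0.16
open clk 39.4 tcp [ 0.4682 -0.2492  0.0587] w mm 75.3 F [ 0.1  0.4 -1.4] q6 -0.16
at clk 43.1 tcp [ 0.6539 -0.1282  0.0592] w mm 55.1 F [-0.7 -0.7  0.3] q6 0.55
gripped clk 43.8 tcp [ 0.6531 -0.1279  0.0581] w mm 15.6 F [-0.8 -0.1  0.3] q6 0.55
lifted clk 45.1 tcp [ 0.652  -0.1276  0.1736] w mm 15.6 F [-1.1  0.4 -5.8] q6 0.55
```

View pics/scene4.png

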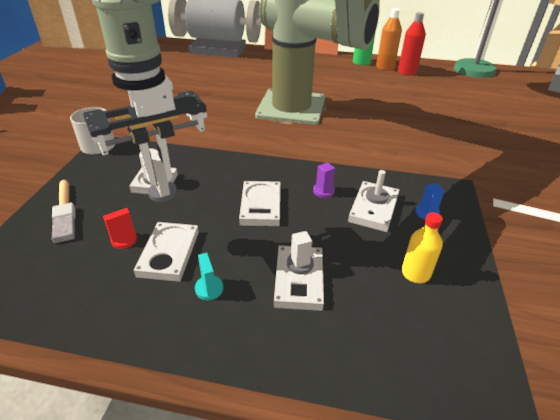

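The oblong punch is held upright at (162,185), and the big round one is parked in the spare block behind it at (150,165).

```bash
python3 - <<'E'
from act import *
place(POCK["oblong"],np.radians(129.8),55)
p=POCK["spare"]
pick(p,np.arctan2(p[1],p[0]),75)
p=POCK["big"]
place(p,np.arctan2(p[1],p[0]),75)
robot.move_ptp([.15,.45,.3],quat(best((.15,.45),1.3)))
snap("5")
rep("end")
import meas
ss={n:pickle.load(open(f"pics/{n}5.pkl","rb")) for n in("top","scene")}
meas.measure(ss)
# coloured things moved? compare HSV-mask centroids with the start
for n in("top","scene"):
    a=[pickle.load(open(f"pics/{n}{t}.pkl","rb"))["color"] for t in("0","5")]
    for nm,lo,hi in(("yellow",20,35),("turq",80,95),("blue",103,118),("purple",135,155)):
        r=[]
        for c in a:
            h=cv2.cvtColor(c,cv2.COLOR_RGB2HSV);m=cv2.inRange(h,(lo,120,60),(hi,255,255));m[:100]=0;r.append(np.round(cv2.moments(m,True)["m10"]/max(1,m.astype(bool).sum()),1));r.append(np.round(cv2.moments(m,True)["m01"]/max(1,m.astype(bool).sum()),1))
        print(n,nm,r)
E
```

```text
down clk 47.4 tcp [0.473  0.0117 0.0586] w mm 15.5 F [ 0.6  0.7 -5.3] q6 0.72
open clk 48.2 tcp [0.4732 0.0116 0.0587] w mm 54.5 F [ 0.1 -0.1  0.1] q6 0.72
at clk 52.1 tcp [ 0.4689 -0.2497  0.0588] w mm 74.7 F [0.7 0.3 0.9] q6 -0.16
gripped clk 52.7 tcp [ 0.4681 -0.2492  0.0581] w mm 41.4 F [-1.4  0.5  1.3] q6 -0.16
lifted clk 53.9 tcp [ 0.4673 -0.2485  0.1737] w mm 41.1 F [-0.2  0.4 -6.6] q6 -0.16
down clk 56.1 tcp [ 0.6539 -0.1286  0.0585] w mm 41.4 F [ 1.1  2.  -7.7] q6 -0.13
open clk 56.9 tcp [ 0.654  -0.1287  0.0587] w mm 75.2 F [0.7 0.  0.2] q6 -0.13
end clk 60.7 tcp [0.1506 0.4499 0.2998] w mm 75.1 F [-0.2  0.7  0. ] q6 -0.23
top blk {'n': 1448, 'px': (247, 153), 'c': (688.3, 132.9), 'mean': [697.2000122070312, 133.60000610351562], 'wh': (132.7, 84.2), 'a': 7.5, 'z': 20.0}
top blk {'n': 190, 'px': (33, 139), 'c': (744.1, 588.1), 'mean': [741.7000122070312, 590.4000244140625], 'wh': (54.6, 23.4), 'a': 0.1, 'z': 19.5}
top blk {'n': 1350, 'px': (371, 155), 'c': (676.4, -127.0), 'mean': [683.7999877929688, -125.5999984741211], 'wh': (133.0, 84.8), 'a': 5.0, 'z': 20.0}
top blk {'n'
[... 2930 characters left out ...]
 yellow [np.float64(100.1), np.float64(181.0), np.float64(100.4), np.float64(181.1)]
top turq [np.float64(319.6), np.float64(127.8), np.float64(319.5), np.float64(127.8)]
top blue [np.float64(129.9), np.float64(279.6), np.float64(129.8), np.float64(279.6)]
top purple [np.float64(246.4), np.float64(286.7), np.float64(246.0), np.float64(286.9)]
scene yellow [np.float64(421.7), np.float64(254.8), np.float64(421.7), np.float64(254.8)]
scene turq [np.float64(207.3), np.float64(279.8), np.float64(207.3), np.float64(279.9)]
scene blue [np.float64(429.6), np.float64(200.1), np.float64(429.7), np.float64(200.1)]
scene purple [np.float64(324.3), np.float64(180.9), np.float64(324.1), np.float64(180.9)]
```

```bash
python3 -c "
import cv2,numpy as np
a=cv2.imread('pics/top5.png')[90:330,90:490];b=cv2.imread('pics/scene5.png')[130:330,60:460]
cv2.imwrite('pics/f5.png',cv2.resize(np.vstack([a,b]),None,fx=1.36,fy=1.36,interpolation=cv2.INTER_CUBIC))"
```

```text
(no output)
```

View pics/f5.png

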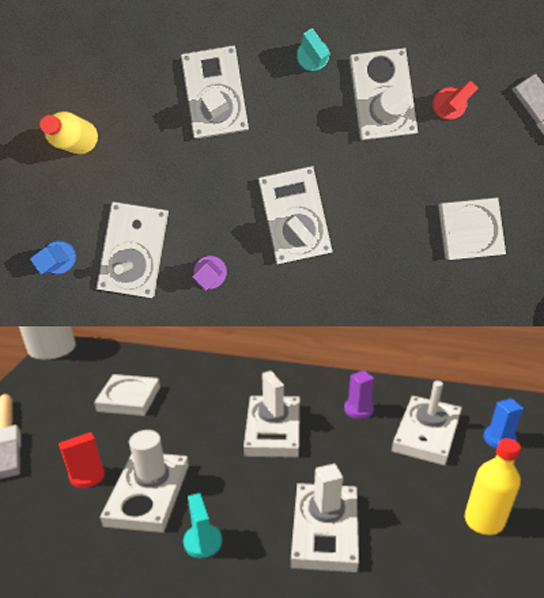

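Both views in the crop show the same result:
- Square punch in the square die (215,105).
- Big round punch in the big-round die (390,105).
- Oblong punch in the oblong die (300,230).
- Small round punch in the small-round die (125,265).
- Spare block empty (470,228), and the bottle and look-alikes unmoved.

Handing in now.

```bash
python3 -c "
from rig import robot
robot.close_job();print(robot.state()['clock'])"
```

```text
the job is handed in; nothing more can be done
the job is handed in; nothing more can be done
```

All four punches now stand upright in the pockets of their matching die blocks, and the job is handed in at about 61 s on the robot clock. I swapped the small round and square punches first, then the big round and oblong, parking one of each pair in the spare block.

- **Fit:** in the last top view every column top is at 84.6–85.2 mm (85 expected if fully down). Each punch is within about 1.5 mm of its pocket centre, against 10 mm of clearance.
- **Surroundings:** the spare block is empty. The bottle and the blue, purple and turquoise look-alikes are where they were at the start, to within half a pixel. I checked the red one only by eye.
- **Forces:** the wrist force was 8 N or less in every reading I took.
- **Disagreement:** the scene camera reads about 2 mm lower and up to 4 mm further in x than the top camera. I aimed between the two, and the gap is well inside the pocket clearance.

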